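# Interlock check on a gel viewing table

### The arm

A 6-joint arm with a two-finger parallel gripper is mounted at the origin on a cart in front of the work surface, level with it; the furniture and walls round the work are solid. World frame = base frame: x ahead of the robot, y to its left, z up, the work surface at z = 0. Lengths are in m, angles in rad, forces in N, time in s.
With the tool pointing down it reaches from about 0.325 to 0.875 m from the base axis. Payload 4.4 kg.
Tool frame: the origin (TCP) lies at the very end of the fingers, on their centre line; the grasp point (between the pads) lies 19 mm behind it (grip_point_offset is the distance from the TCP to the grasp point, in m); z points along the fingers, y is the line along which they close (so a half turn about z gives the same grasp; the last joint's range is limited). The gripper opens to 85 mm and grips with 20 to 120 N. Pads are 22 mm wide; open, the fingers measure 114 mm over their backs; the gripper's body (76 mm by 85 mm) begins 54 mm behind the grasp point. The pads swing forward as they close: fully open they stand 13 mm farther back than shut.
Start: joints at [1.046, 0.207, 1.542, -0, 1.393, -0.15], TCP at [0.211, 0.535, 0.231] pointing down, gripper open.
Joint ranges: [-2.73, 2.73], [-0.86, 2.22], [0.23, 2.46], [-1.11, 4.25], [0.08, 2.63], [-2.82, 2.82]. Speed limits (rad/s): [2.79, 2.79, 3.14, 3.14, 3.14, 3.14].

### API

Orientations are given as a unit quaternion [x, y, z, w].
In Python, from rig import sense, camera, camera_params, close_job, cut_out, grip_point_offset gives the robot as it stands.
- The arm moves only by the tool carry_out, never from a script. Its argument "rows" is a list of rows, each a list of 5 numbers: the shift along the tool's x, y, z in mm, then the turn about the tool's z in degrees, then the closure in counts, from 0 (fully open) to 255 (shut). In form: [[x, y, z, roll, grip], ...]. A call has 1 to 5 rows; each row shifts and turns the commanded pose from where the row before left it, along the tool's axes as they then stand; what a row does not reach is not made up. A row lasts 1/12 s, in which the tool goes at most 41.7 mm and 7.16 degrees, less where a joint would pass 70% of its speed; a pose out of reach is approached as far as the arm can. A call is refused whole if a number of a shift passes 41.7 or a number of a turn 7.16, either way. A call with a gripper value outside its range is refused whole. The fingers move at their own pace and stop on an object; "force" is the grip in N (left out, the last holds). Time passes only in rows, so rows that do not move let the fingers close. It gives the time, the measured TCP pose, the force, the opening and the grip force at its end, in the units of the state.
- sense(): the state, without advancing time (a new reading comes with each control period).
- camera(name): name is "scene" or "side" or "wrist"; returns the picture (400x640x3 uint8, red, green, blue); there is no depth.
- camera_params(name): a dict with "mtx" (3x3 intrinsics, pixels), "distortion" ([k1, k2, p1, p2, k3] as OpenCV has them; the pictures are not rectified), "world_from_camera" (4x4, takes a point from camera to world coordinates); the wrist camera has in their place "tool_from_camera" (4x4, takes a point from camera to tool coordinates, whose origin is the TCP and whose axes are the flange's). Camera axes: x right, y up, looking along -z (the intrinsics and any distortion apply to the point x, -y, -z); pixel columns grow to the right and rows downward; lengths in m; the calibration is good to about 2 mm. A picture is of the moment at which its call begins: read the wrist's pose just before it. camera_params takes no time and is no camera call.
- close_job(): hands the job in; it is judged then, once.
Trained networks look in the newest picture that a camera, given by its name, has taken for a name from the list of things; names that differ only in an ending like _2 or _b are one class to them, and where a whole thing is asked for, a point or a joint stands for the part that bears it (a point fixed in the world has none). Each returns a list of dicts, best first, with "score" (0 to 1); they miss things now and then, are a little off and sometimes report something else, mostly with a low value. They report only what shows in the picture. A call takes as long as a camera call.
- cut_out(camera, thing): "pixels" (400x640 bool, what is visible of it) and "rect" ([left, top, width, height] in pixels, round what is visible of it).
The state is a dict: "clock": time; "joint_positions": joint angles; "qvel": joint speeds; "joint_efforts": joint torques, N m; "tcp_pos": TCP position; "ee_rot": TCP orientation; "force": force on the tool from outside, world axes, zero at the start; "torque": the same for the moment, N m; "grip_width": finger opening in m; "grasp_force": force on a finger pad.
Only numpy, scipy, OpenCV 4.12 (cv2) and the standard library are available. Lean on these libraries where they do the work, as an engineer would, in place of code of your own. Each camera call takes 0.05 s, during which the arm holds its last target. There are 200 camera calls.

### The job

Check the guard interlock of the gel viewing table: raise the amber screen by its black tab to the yellow mark on the guide arc, 55 degrees above level (within 5 degrees), let go and see that it stays there by itself. Then, leaving the screen where it is, reach in under it and push the roller arm of the blue limit switch sideways to the table's left, past the yellow trip line at 30 degrees but never up against its end stop at 55 degrees, hold it tripped for about a second, and let it spring back upright. Do not push about the dish on the table, or the tube and the amber bottle beside it.

Things in the scene. Friction and masses are not known exactly. Their poses are not given: they have to be found in the camera images.
- table: fixed white viewing table with a blue panel, 260 (x) x 280 (y) x 20 mm; origin: centre of its underside. x points front to back, y left, z up; yaw varies. Two posts 163 mm high at its back, x = 110, y = +-125 mm. A thin steel guide arc (70 mm radius about the hinge, 30 to 90 degrees above level, on an upright stem) at y = 119 mm has a yellow bar at 55 degrees, reaching to radius 96 mm
- screen_hinge (a point): middle of the screen's hinge line, fixed on the table 110 mm behind its origin and 150 mm above the bench; same axes as the table, the hinge line is its y
- screen (a joint): angle of the screen above level, rad: 0 = level, pointing from the hinge to the front; it grows as the front edge rises (0.96 = 55 degrees = the yellow mark; stop at 1.5). Friction hinge: it stays where it is left and needs about 2 to 5 N at the tab. A transparent amber plate 5 mm thick, 210 mm wide (y), reaching 150 mm from the hinge, with a black tab in the middle of its front edge
- screen_tab (a point): centre of the free part of the black tab, 178 mm from the hinge line, in the plane of the screen. The tab is 24 mm wide (along the hinge line), 14 mm thick, and sticks out 55 mm beyond the plate, from 150 to 205 mm from the hinge; it moves with the screen (x points along the screen to the hinge, y along the hinge line, z out of its upper face)
- switch_pivot (a point): pivot of the roller arm on the front of the blue limit switch, fixed; x points to the back, y to the left, z up (the switch may be turned a little against the table). The switch housing is 36 (x) x 56 (y) x 66 mm high and stands on the table slab; its front face is 12 mm behind this point, its top 30 mm above it
- roller_arm (a joint): angle of the roller arm, rad: 0 = upright at rest, grows as the roller is pushed to the switch's left (+y of switch_pivot). Trips at 0.524 (30 degrees, yellow line on the housing); hard end stop at 0.96 (55 degrees, red pin). Spring return; takes about 1 N to start and 4 to 5 N at 0.8 rad, at the roller
- roller (a point): centre of the black roller at the end of the roller arm, 62 mm from the pivot, about 118 mm above the bench at rest and 5 mm in front of the pivot; roller diameter 22 mm, 12 mm long along x; the arm below it is a steel bar 10 mm wide. Its z points from the pivot to the roller. With the screen at 55 degrees the plate and tab overhang it, so that it can only be reached from the front with a tilted tool (about 40 degrees)
- dish: round petri dish, 91 mm diameter, 15 mm high, lying loose on the front part of the table slab; origin: centre of its underside
- tube: upright 50 ml tube with an orange cap, 34 mm diameter, 112 mm high, loose on the bench at the left of the table; origin: centre of its underside
- amber: brown bottle with a black cap, 56 mm diameter, 108 mm high, loose on the bench at the right of the table; origin: centre of its underside

How it is judged:
On the way, in this order (a step that is already met when the one before it is completed fails the run):
1. the screen stands at 55 +- 5 degrees by itself, let go, for half a second, with the roller arm not yet tripped (value of joint screen between 0.873 and 1.047 rad and velocity of joint screen between -0.03 and 0.03 rad/s and value of joint roller_arm below 0.2 rad and contact force between screen and the fingers below 0.1 N and contact force between screen and the arm below 0.1 N), for 0.5 s.
2. with the screen still at 55 +- 5 degrees, the roller arm is held past its trip angle of 30 degrees for half a second (value of joint screen between 0.873 and 1.047 rad and value of joint roller_arm above 0.524 rad), for 0.5 s.
At the end, for the whole second after the job is handed in: the screen stands by itself at 55 +- 5 degrees and the roller arm, having been tripped, is back upright (within 0.1 rad), neither touched by the robot (value of joint screen between 0.873 and 1.047 rad and value of joint roller_arm below 0.1 rad and contact force between screen and the fingers below 0.1 N and contact force between screen and the arm below 0.1 N).
It fails at once if the roller arm is driven against its end stop (beyond 53 degrees) (value of joint roller_arm above 0.925 rad).
It fails at once if the dish, the tube or the bottle is pushed more than 20 mm or tipped (distance of any of dish, tube, amber from where it was at the start of the episode above 0.02 m or angle between any of dish, tube, amber's own z axis and vertical above 0.3 rad).
It also fails if it takes over 61 s, if anything falls off the work surface, if the arm or the gripper's body presses on something with over 40 N, if the wrist force passes 120 N, or if a joint passes its speed limit or range.

## Working session

There is one attempt and no reset: what is moved stays moved. The work goes in short steps, Python scripts to look and compute and a tool call to move; the robot and the scene stay as the last step left them, time stands still between calls to the robot, and variables do not carry over. Pictures are saved under pics/ and viewed, at most 10 in all, crops included, and the job is handed in when it is done.

Besides the shell and the picture viewer there is one more tool, called after "Call:" by a JSON object that holds its "method" and its "body", one argument or row to a line. carry_out: Moves the arm, as the interface text tells. Its arguments: {"type":"object","properties":{"rows":{"type":"array","items":{"type":"array","items":{"type":"number"}}},"force":{"type":"number"}},"required":["rows"]}

```bash
mkdir -p pics; ls; python3 - <<'E'
from rig import *
import cv2,numpy as np
print(sense())
for c in("scene","side"):
    cv2.imwrite(f"pics/{c}0.png",camera(c)[:,:,::-1]); p=camera_params(c); print(c,{k:np.round(v,4).tolist() for k,v in p.items()})
    for t in("table","screen","screen_tab","roller","dish","tube","amber","roller_arm"):
        r=cut_out(c,t); print(t,[(round(d["score"],2),d["rect"],np.argwhere(d["pixels"]).mean(0).round(1)[::-1].tolist()) for d in r[:2]])
print(sense()["clock"],grip_point_offset, camera_params("wrist"))
E
```

```text
pics
{'clock': 0.0, 'joint_positions': array([ 1.04548904e+00,  2.07441903e-01,  1.54296973e+00, -6.83128002e-06,
        1.39351948e+00, -1.50490832e-01]), 'qvel': array([-0.00148583, -0.00074745, -0.00069746,  0.00081107,  0.000963  ,
       -0.00042464]), 'joint_efforts': array([-1.08546956e-03, -3.83037293e+01, -2.91591203e+01, -5.44481991e-04,
        1.05741280e-02,  4.68969375e-06]), 'tcp_pos': array([0.21012541, 0.53440346, 0.23010586]), 'ee_rot': array([ 1.86312411e-01,  9.82489857e-01, -1.10422935e-03, -3.84435499e-04]), 'force': array([-0.3042169 ,  0.20703482, -0.74644079]), 'torque': array([ 0.01437978, -0.0258921 ,  0.03509928]), 'grasp_force': 0.0, 'grip_width': 0.08508274045928037}
scene {'mtx': [[499.7652, 0.0, 328.8435], [0.0, 499.7652, 207.3803], [0.0, 0.0, 1.0]], 'distortion': [0.0212, 0.0, 0.0, 0.0, 0.0], 'world_from_camera': [[0.759, 0.3232, -0.5652, -0.1308], [-0.6509, 0.3955, -0.648, -0.6899], [0.0141, 0.8597, 0.5106, 0.7215], [0.0, 0.0, 0.0, 1.0]]}
table [(0.81, [271.0, 146.7, 152.8, 162.1], [348.4, 240.3])]
screen [(0.7, [309.5, 156.2, 103.8, 58.3], [357.2, 
[... 957 characters left out ...]
])]
amber [(0.69, [374.4, 133.9, 17.8, 32.2], [380.8, 152.3])]
roller_arm []
0.9 0.0187 {'mtx': array([[305.84582673,   0.        , 317.62717092],
       [  0.        , 305.84582673, 199.60889391],
       [  0.        ,   0.        ,   1.        ]]), 'distortion': array([-0.01926151,  0.        ,  0.        ,  0.        ,  0.        ]), 'tool_from_camera': array([[ 1.62311101e-03,  9.62603401e-01,  2.70909688e-01,
         6.81713903e-02],
       [ 9.99998527e-01, -1.41126039e-03, -9.76799925e-04,
        -7.83277034e-04],
       [-5.57946817e-04,  2.70910874e-01, -9.62604273e-01,
        -1.42865641e-01],
       [ 0.00000000e+00,  0.00000000e+00,  0.00000000e+00,
         1.00000000e+00]])}
```

```bash
python3 - <<'E'
import cv2
a=cv2.imread("pics/scene0.png")[130:340,240:450]; b=cv2.imread("pics/side0.png")[110:310,230:430]
cv2.imwrite("pics/sc.png",cv2.resize(a,(600,600),interpolation=cv2.INTER_CUBIC));cv2.imwrite("pics/si.png",cv2.resize(b,(600,600),interpolation=cv2.INTER_CUBIC))
E
```

```text
(no output)
```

View pics/sc.png

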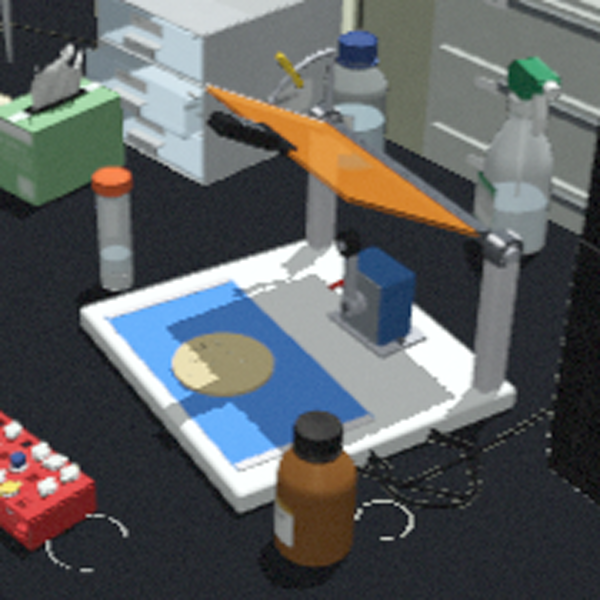

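View pics/si.png

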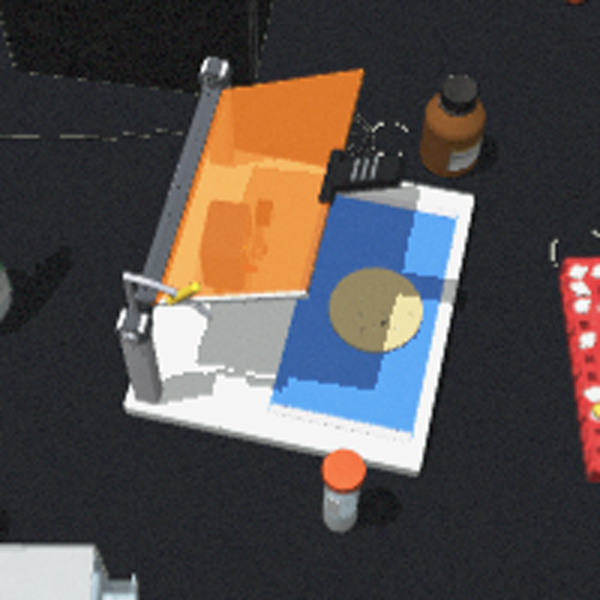

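Scene crop: screen raised a bit, tab at crop (250,130), slab corners at (82,312), (238,492), (515,393), roller at (347,243). Side crop: slab corners (470,195), (418,465), (125,405), tab end (400,170).

```bash
cat > h.py <<'E'
import numpy as np,cv2
from rig import *
from scipy.optimize import least_squares
from scipy.spatial.transform import Rotation as R
def proj(c,P,T=None):
    p=camera_params(c); T=p["world_from_camera"] if T is None else T
    q=(np.atleast_2d(P)-T[:3,3])@T[:3,:3]; q=q*[1,-1,-1]
    return cv2.projectPoints(q,np.zeros(3),np.zeros(3),p["mtx"],p["distortion"])[0][:,0]
def wristT():
    s=sense(); T=np.eye(4); T[:3,:3]=R.from_quat(s["ee_rot"]).as_matrix(); T[:3,3]=s["tcp_pos"]; return T@camera_params("wrist")["tool_from_camera"]
def tab2w(P,x,y,yaw):
    return np.atleast_2d(P)@R.from_euler("z",yaw).as_matrix().T+[x,y,0]
def scr(u,y,w,th): # u from hinge, table coords
    return [.11-u*np.cos(th)-w*np.sin(th)*-1*-1*-1, y, .15+u*np.sin(th)+w*np.cos(th)]
E
python3 - <<'E'
from h import *
S=lambda x,y:(240+x/2.857,130+y/2.857)
D=lambda x,y:(230+x/3,110+y/3)
f=lambda a:[("scene",[-.13,.14,.02],S(82,312)),("scene",[-.13,-.14,.02],S(238,492)),("scene",[.13,-.14,.02],S(515,393)),
("side",[-.13,-.14,.02],D(471,194)),("side",[-.13,.14,.02],D(420,462)),("side",[.13,.14,.02],D(126,402)),
("scene",scr(.15,.105,0,a),S(208,88)),("scene",scr(.15,-.105,0,a),S(345,197)),("side",scr(.15,.105,0,a),D(305,296)),("side",scr(.15,-.105,0,a),D(362,70)),("side",scr(.205,0,0,a),D(401,170)),("scene",scr(.205,0,0,a),S(210,122))]
def res(p):
    return np.concatenate([proj(c,tab2w(P,*p[:3]))[0]-q for c,P,q in f(p[3])])
best=min((least_squares(res,[.6,0,y,.3],loss="soft_l1") for y in(-.8,0,.8)),key=lambda r:r.cost)
print(best.x,np.round(best.fun.reshape(-1,2),1).tolist())
x=best.x; np.save("fit.npy",x)
print("tab",tab2w(scr(.178,0,0,x[3]),*x[:3]),"hinge",tab2w([.11,0,.15],*x[:3]))
# roller ray from scene at z=.118
p=camera_params("scene");T=p["world_from_camera"]
for q,z in((S(347,243),.118),(S(392,262),.086)):
    n=cv2.undistortPoints(np.array([[q]]),p["mtx"],p["distortion"])[0,0];d=T[:3,:3]@[n[0],-n[1],-1]
    w=T[:3,3]+d*(z-T[2,3])/d[2];print(w,"tablecoords",(w-[x[0],x[1],0])@R.from_euler("z",x[2]).as_matrix())
E
```

```text
[ 0.53232388  0.02525606 -0.17642564  0.49242676] [[-2.3, -1.3], [-0.7, 2.1], [0.3, -1.1], [0.9, -0.4], [-0.3, 2.3], [-1.9, 0.9], [-1.9, 0.0], [0.3, 1.2], [-0.2, -0.7], [0.1, -0.5], [-0.6, -0.3], [1.2, 0.6]]
tab [[0.48619965 0.03347905 0.2341523 ]] hinge [[0.64061639 0.00594976 0.15      ]]
[0.57293294 0.00197026 0.118     ] tablecoords [ 0.04406563 -0.01579698  0.118     ]
[ 0.61833245 -0.00701801  0.086     ] tablecoords [ 0.09033797 -0.01667758  0.086     ]
```

Call:
{"method": "carry_out", "body": {
  "rows": [
    [0,0,-41,-5.7,0],
    [0,0,-41,-5.7,0],
    [0,0,-41,0,0],
    [0,0,-41,0,0],
    [0,0,-41,0,0]
  ]
}}

```text
clock: 1.32
tcp_pos: [0.2103, 0.5347, 0.4384]
ee_rot: [0.088, 0.996, 0.0, 0.0]
force: [1.3, 1.0, 0.4]
grip_width: 0.0853
grasp_force: 0.0
```

Call:
{"method": "carry_out", "body": {
  "rows": [
    [-21,-35,0,0,0],
    [-21,-35,0,0,0],
    [-21,-35,0,0,0],
    [-21,-35,0,0,0],
    [-21,-35,0,0,0]
  ]
}}

```text
clock: 1.73
tcp_pos: [0.2834, 0.3428, 0.4364]
ee_rot: [0.087, 0.996, 0.0, 0.0]
force: [0.7, -0.2, -0.1]
grip_width: 0.0853
grasp_force: 0.0
```

Call:
{"method": "carry_out", "body": {
  "rows": [
    [-21,-35,0,0,0],
    [-21,-35,0,0,0],
    [-21,-35,0,0,0],
    [-21,-35,0,0,0],
    [-21,-35,0,0,0]
  ]
}}

```text
clock: 2.15
tcp_pos: [0.3561, 0.1519, 0.4366]
ee_rot: [0.088, 0.996, 0.0, 0.001]
force: [0.6, 0.3, -0.3]
grip_width: 0.0853
grasp_force: 0.0
```

Call:
{"method": "carry_out", "body": {
  "rows": [
    [-21,-35,0,0,0],
    [-21,-35,0,0,0],
    [-21,-35,0,0,0],
    [-21,-35,0,0,0],
    [-21,-35,0,0,0]
  ]
}}

```text
clock: 2.57
tcp_pos: [0.429, -0.039, 0.4367]
ee_rot: [0.088, 0.996, -0.0, 0.001]
force: [0.7, 0.1, 0.9]
grip_width: 0.0849
grasp_force: 0.0
```

```bash
python3 -c "
from rig import *
s=sense();print(s['clock'],s['tcp_pos'],s['ee_rot'],s['joint_positions'])
import cv2
cv2.imwrite('pics/side1.png',camera('scene')[:,:,::-1])"
```

```text
2.5667 [ 0.42895342 -0.03901784  0.43665799] [ 8.80690613e-02  9.96114174e-01 -7.48038935e-06  6.26842896e-04] [-2.92378908e-01 -1.90710923e-01  1.52967324e+00  2.46086025e-04
  1.80139966e+00 -1.68675219e+00]
```

View pics/side1.png

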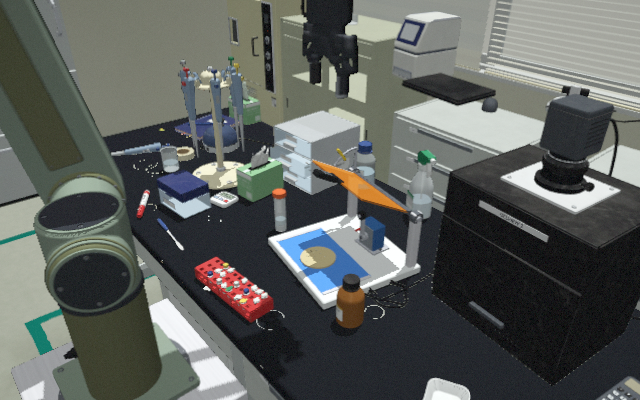

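Call:
{"method": "carry_out", "body": {
  "rows": [
    [-40,10,0,0,0],
    [-40,10,0,0,0],
    [-40,10,0,0,0],
    [-40,10,0,0,0],
    [-40,5,0,0,0]
  ]
}}

```text
clock: 3.03
tcp_pos: [0.6353, -0.0265, 0.4362]
ee_rot: [0.087, 0.996, 0.0, 0.0]
force: [0.2, 0.5, 0.3]
grip_width: 0.0855
grasp_force: 0.0
```

Call:
{"method": "carry_out", "body": {
  "rows": [
    [-40,0,0,0,0],
    [-40,0,0,0,0],
    [-40,0,0,0,0],
    [-40,0,0,0,0],
    [-40,0,0,0,0]
  ]
}}

```text
clock: 3.45
tcp_pos: [0.8184, -0.0604, 0.4338]
ee_rot: [0.088, 0.996, 0.0, 0.002]
force: [1.5, 0.0, 0.7]
grip_width: 0.0858
grasp_force: 0.0
```

```bash
python3 -c "
from rig import *
s=sense();print(s['clock'],s['tcp_pos'],s['ee_rot'],s['joint_positions'])
"
```

```text
3.45 [ 0.8184459  -0.06040726  0.43380419] [8.77722893e-02 9.96139432e-01 5.16740626e-05 1.50172603e-03] [-1.79049360e-01  8.14483024e-01  2.60609686e-01  4.27156705e-04
  2.06351833e+00 -1.57387211e+00]
```

Near the stretch limit (j3 = 0.26). Test how it behaves beyond it.

Call:
{"method": "carry_out", "body": {
  "rows": [
    [-40,0,0,0,0],
    [-40,0,0,0,0],
    [-40,0,0,0,0],
    [-40,0,0,0,0],
    [-40,0,0,0,0]
  ]
}}

```text
clock: 3.87
tcp_pos: [0.8867, -0.0841, 0.3754]
ee_rot: [0.088, 0.995, 0.0, 0.056]
force: [-1.0, -0.0, 0.3]
grip_width: 0.0853
grasp_force: 0.0
```

```bash
python3 -c "
from rig import *
s=sense();print(s['clock'],s['tcp_pos'],s['ee_rot'],s['joint_positions'])
"
```

```text
3.8667 [ 0.88673255 -0.08406119  0.37539912] [8.76226670e-02 9.94559336e-01 2.03952256e-04 5.63378606e-02] [-0.19591415  0.90694816  0.22652636  0.01322928  1.89605166 -1.58602962]
```

Call:
{"method": "carry_out", "body": {
  "rows": [
    [-37,3,-18,0,0],
    [-37,3,-18,0,0],
    [-37,3,-18,0,0],
    [-37,3,-18,0,0],
    [-37,3,-18,0,0]
  ]
}}

```text
clock: 4.28
tcp_pos: [0.9083, -0.086, 0.426]
ee_rot: [0.087, 0.988, -0.001, 0.125]
force: [0.3, -0.8, 0.3]
grip_width: 0.0854
grasp_force: 0.0
```

```bash
python3 -c "
from rig import *
s=sense();print(s['clock'],s['tcp_pos'],s['ee_rot'],s['joint_positions'])
"
```

```text
4.2833 [ 0.90828986 -0.0859641   0.42596136] [ 8.68956123e-02  9.88289800e-01 -5.43811821e-04  1.25427777e-01] [-0.19816152  0.85700118  0.22517697  0.02713324  1.80916626 -1.5838349 ]
```

```bash
python3 -c "
from rig import *
import cv2
a=camera('scene')[:,:,::-1];b=camera('wrist')[:,:,::-1]
cv2.imwrite('pics/2.png',cv2.vconcat([cv2.resize(a,(480,300)),cv2.resize(b,(480,300))]))
"
```

```text
(no output)
```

View pics/2.png

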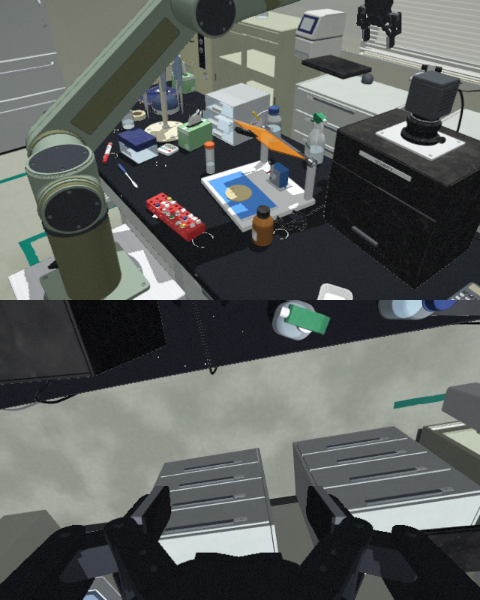

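Call:
{"method": "carry_out", "body": {
  "rows": [
    [-40,4,-8,0,0],
    [-40,4,-8,0,0],
    [-40,4,-8,0,0],
    [-40,4,-8,0,0],
    [-40,4,-8,0,0]
  ]
}}

```text
clock: 4.8
tcp_pos: [0.9456, -0.0865, 0.4428]
ee_rot: [0.086, 0.978, -0.001, 0.19]
force: [-0.1, 0.3, 0.1]
grip_width: 0.0857
grasp_force: 0.0
```

Call:
{"method": "carry_out", "body": {
  "rows": [
    [-41,4,0,0,0],
    [-41,4,0,0,0],
    [-41,4,0,0,0],
    [-41,4,0,0,0],
    [-41,4,0,0,0]
  ]
}}

```text
clock: 5.22
tcp_pos: [0.989, -0.0881, 0.4525]
ee_rot: [0.085, 0.963, -0.001, 0.256]
force: [-0.6, -0.5, -0.4]
grip_width: 0.0854
grasp_force: 0.0
```

```bash
python3 -c "
from h import *
s=sense();print(s['clock'],s['tcp_pos'],s['ee_rot'],s['joint_positions']);print(R.from_quat(s['ee_rot']).as_matrix().round(3))
"
```

```text
5.2167 [ 0.98904309 -0.08813576  0.45254017] [ 8.48622982e-02  9.62830745e-01 -8.43607073e-04  2.56426666e-01] [-0.19169625  0.86264558  0.22589272  0.04978209  1.53662179 -1.57522857]
[[-0.854  0.164  0.494]
 [ 0.163  0.986 -0.045]
 [-0.494  0.042 -0.868]]
```

Call:
{"method": "carry_out", "body": {
  "rows": [
    [-41,4,5,0,0],
    [-41,4,5,0,0],
    [-41,4,5,0,0],
    [-41,4,5,0,0],
    [-41,4,5,0,0]
  ]
}}

```text
clock: 5.63
tcp_pos: [1.0297, -0.0899, 0.4673]
ee_rot: [0.083, 0.943, -0.001, 0.322]
force: [-0.7, -0.5, -0.6]
grip_width: 0.0856
grasp_force: 0.0
```

```bash
python3 - <<'E'
from h import *
s=sense();print(s['clock'],s['tcp_pos'],s['joint_positions']);M=R.from_quat(s['ee_rot']).as_matrix();print(M.round(3))
x=np.load("fit.npy")
t=tab2w(scr(.19,0,0,x[3]),*x[:3])[0]; print("grip pt",t)
tcp=t+M[:,2]*.019
for b in (.12,0): print("to",(tcp-M[:,2]*b),"tool",(M.T@(tcp-M[:,2]*b-s['tcp_pos'])*1e3).round(1))
E
```

```text
5.6333 [ 1.0297453  -0.08986055  0.46726181] [-0.18894448  0.87361936  0.22589032  0.06099745  1.38957425 -1.57471912]
[[-0.779  0.157  0.607]
 [ 0.156  0.986 -0.055]
 [-0.607  0.052 -0.793]]
grip pt [0.47578953 0.03533496 0.23982548]
to [0.41450052 0.04088915 0.31991173] tool [ 589.2   24.6 -263.7]
to [0.48731915 0.03429011 0.22475975] tool [ 589.2   24.6 -143.7]
```

Call:
{"method": "carry_out", "body": {
  "rows": [
    [25,1,-32,0,0],
    [25,1,-32,0,0],
    [25,1,-32,0,0],
    [25,1,-32,0,0],
    [25,1,-32,0,0]
  ]
}}

```text
clock: 6.05
tcp_pos: [0.8435, -0.0579, 0.5183]
ee_rot: [0.083, 0.943, -0.001, 0.322]
force: [0.1, -0.9, 1.5]
grip_width: 0.0854
grasp_force: 0.0
```

Call:
{"method": "carry_out", "body": {
  "rows": [
    [36,2,-20,0,0],
    [36,2,-20,0,0],
    [36,2,-20,0,0],
    [36,2,-20,0,0],
    [36,2,-20,0,0]
  ]
}}

```text
clock: 6.47
tcp_pos: [0.6438, -0.0144, 0.4886]
ee_rot: [0.083, 0.943, -0.001, 0.322]
force: [-0.1, 0.4, -0.2]
grip_width: 0.0853
grasp_force: 0.0
```

Call:
{"method": "carry_out", "body": {
  "rows": [
    [40,2,0,0,0],
    [40,2,0,0,0],
    [40,2,0,0,0],
    [40,2,0,0,0],
    [40,2,0,0,0]
  ]
}}

```text
clock: 6.88
tcp_pos: [0.4901, 0.0266, 0.3672]
ee_rot: [0.083, 0.943, -0.001, 0.322]
force: [-0.5, 0.4, 0.7]
grip_width: 0.0852
grasp_force: 0.0
```

```bash
cat > go.py <<'E'
from h import *
s=sense();M=R.from_quat(s['ee_rot']).as_matrix();x=np.load("fit.npy")
print(s['clock'],s['tcp_pos'].round(4),M[:,2].round(3),M[:,1].round(3))
t=tab2w(scr(.19,0,0,x[3]),*x[:3])[0]
print("tool shift to grasp",(M.T@(t+M[:,2]*.019-s['tcp_pos'])*1e3).round(1))
E
python3 go.py; python3 - <<'E'
from h import *
T=wristT(); im=camera("wrist").copy(); x=np.load("fit.npy")
for P in [scr(u,y,w,x[3]) for u in(.15,.205) for y in(-.012,.012) for w in(-.007,.007)]+[scr(.15,-.105,0,x[3]),scr(.15,.105,0,x[3])]+[[-.13,y,.02] for y in(-.14,.14)]:
    p=proj("wrist",tab2w(P,*x[:3]),T)[0]; cv2.circle(im,(int(p[0]),int(p[1])),2,(0,255,0),-1)
cv2.imwrite("pics/w3.png",im[:,:,::-1])
E
```

```text
6.8833 [0.4901 0.0266 0.3672] [ 0.608 -0.055 -0.792] [0.157 0.986 0.052]
tool shift to grasp [ 89.9  -0.3 110.8]
```

View pics/w3.png

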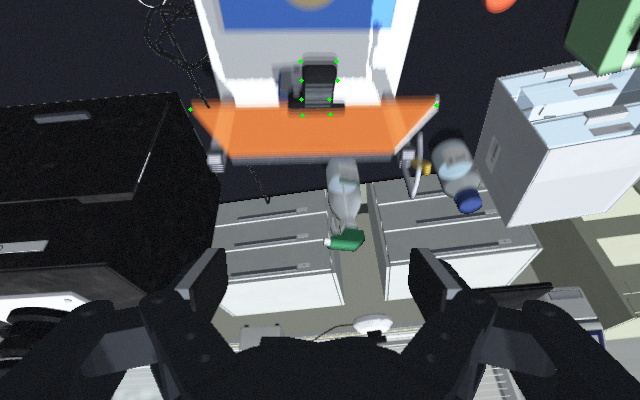

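Projected tab corners (302–337, 61–115) match the tab in the wrist picture within ~4 px; fit is good, go and grasp.

Call:
{"method": "carry_out", "body": {
  "rows": [
    [30,0,0,0,0],
    [30,0,0,0,0],
    [30,0,30,0,0],
    [0,0,30,0,0],
    [0,0,0,0,0]
  ]
}}

```text
clock: 7.35
tcp_pos: [0.4544, 0.0375, 0.2584]
ee_rot: [0.083, 0.945, -0.001, 0.316]
force: [-0.7, 0.3, 0.2]
grip_width: 0.0854
grasp_force: 0.0
```

```bash
python3 go.py; python3 - <<'E'
from h import *
T=wristT(); im=camera("wrist").copy(); x=np.load("fit.npy")
for P in [scr(u,y,w,x[3]) for u in(.15,.205) for y in(-.012,.012) for w in(-.007,.007)]+[scr(.15,-.105,0,x[3]),scr(.15,.105,0,x[3])]+[[-.13,y,.02] for y in(-.14,.14)]:
    p=proj("wrist",tab2w(P,*x[:3]),T)[0]; cv2.circle(im,(int(p[0]),int(p[1])),2,(0,255,0),-1)
cv2.imwrite("pics/w4.png",im[:,:,::-1])
E
```

```text
7.35 [0.4544 0.0375 0.2584] [ 0.596 -0.054 -0.801] [0.158 0.986 0.051]
tool shift to grasp [-6.1  0.3 46.7]
```

View pics/w4.png

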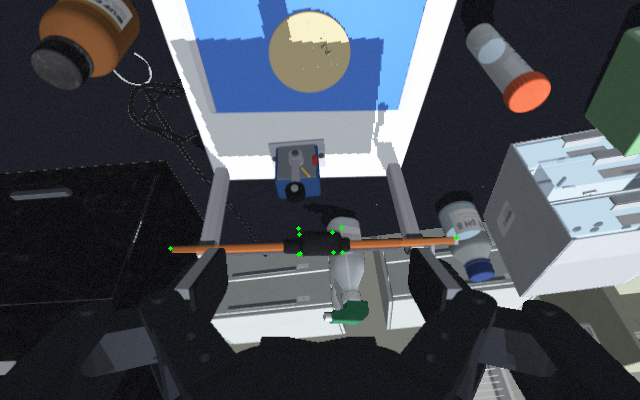

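The tab is seen end-on at about (318,244) against projected (320,240); the roller shows at (294,190), switch upright.

Call:
{"method": "carry_out", "body": {
  "rows": [
    [-6,0,23,0,0],
    [0,0,23,0,0],
    [0,0,0,0,255],
    [0,0,0,0,255],
    [0,0,0,0,255]
  ],
  "force": 30
}}

```text
clock: 7.82
tcp_pos: [0.4915, 0.0334, 0.2358]
ee_rot: [0.083, 0.943, -0.001, 0.323]
force: [0.3, 0.3, 0.6]
grip_width: 0.0514
grasp_force: 0.0
```

Call:
{"method": "carry_out", "body": {
  "rows": [
    [0,0,0,0,255],
    [0,0,0,0,255],
    [0,0,0,0,255],
    [0,0,0,0,255]
  ]
}}

```text
clock: 8.15
tcp_pos: [0.4906, 0.0338, 0.2347]
ee_rot: [0.083, 0.943, -0.001, 0.322]
force: [-4.9, 2.4, 4.8]
grip_width: 0.0238
grasp_force: 29.2
```

```bash
python3 go.py; python3 - <<'E'
from h import *
s=sense();print(s["joint_positions"],s["grip_width"])
x=np.load("fit.npy");M=R.from_quat(s['ee_rot']).as_matrix()
Z=R.from_euler("z",x[2]).as_matrix()
h=tab2w([.11,0,.15],*x[:3])[0]
g=s["tcp_pos"]-.019*M[:,2]; d=(g-h)@Z; r=np.hypot(d[0],d[2]); a=np.arctan2(d[2],-d[0]); print("r,ang",r,np.degrees(a),"y",d[1])
prev=g
for k in range(1,11):
    b=a+np.radians(2.7*k); n=h+Z@np.array([-r*np.cos(b),d[1],r*np.sin(b)]); print(k,(M.T@(n-prev)*1e3).round(1)); prev=n
E
```

```text
8.15 [0.4906 0.0338 0.2347] [ 0.608 -0.055 -0.792] [0.157 0.986 0.052]
tool shift to grasp [ 8.7 -0.5  5.9]
[-0.11924333 -0.37740902  2.21076016  0.02969443  0.6525741  -1.53185787] 0.023777464807668913
r,ang 0.19210587586388272 31.297289601535635 y 5.737184930073819e-05
1 [-8.5  0.3 -3.1]
2 [-8.6  0.3 -2.7]
3 [-8.8  0.3 -2.3]
4 [-8.9  0.2 -1.8]
5 [-8.9  0.2 -1.4]
6 [-9.   0.2 -1. ]
7 [-9.   0.2 -0.6]
8 [-9.   0.2 -0.2]
9 [-9.   0.1  0.3]
10 [-9.   0.1  0.7]
```

Call:
{"method": "carry_out", "body": {
  "rows": [
    [-8.5,0.3,-3,0,255],
    [-8.6,0.3,-2.7,0,255],
    [-8.8,0.3,-2.3,0,255],
    [-8.9,0.2,-1.8,0,255],
    [-8.9,0.2,-1.4,0,255]
  ]
}}

```text
clock: 8.57
tcp_pos: [0.5142, 0.0296, 0.2659]
ee_rot: [0.083, 0.945, -0.0, 0.316]
force: [-21.5, 4.6, 11.1]
grip_width: 0.024
grasp_force: 32.9
```

Call:
{"method": "carry_out", "body": {
  "rows": [
    [-9,0.2,-1,0,255],
    [-9,0.2,-0.6,0,255],
    [-9,0.2,-0.2,0,255],
    [-9,0.1,0.3,0,255],
    [0,0,0,0,255]
  ]
}}

```text
clock: 8.98
tcp_pos: [0.5454, 0.0241, 0.2929]
ee_rot: [0.083, 0.943, -0.0, 0.321]
force: [-4.3, 3.3, 5.0]
grip_width: 0.0241
grasp_force: 31.8
```

```bash
cat > ang.py <<'E'
from h import *
s=sense();x=np.load("fit.npy");M=R.from_quat(s['ee_rot']).as_matrix()
Z=R.from_euler("z",x[2]).as_matrix();h=tab2w([.11,0,.15],*x[:3])[0]
g=s["tcp_pos"]-.019*M[:,2]; d=(g-h)@Z; print(s["clock"],s["tcp_pos"],M[:,2],s["force"],"r,ang",np.hypot(d[0],d[2]),np.degrees(np.arctan2(d[2],-d[0])),"y",d[1])
import sys
out=[]
for c in("scene","side"):
    im=camera(c).copy()
    for a,col in((50,(255,0,0)),(55,(0,255,0)),(60,(0,0,255))):
        P=[scr(u,y,0,np.radians(a)) for u in(.15,) for y in(-.105,.105)]
        q=proj(c,tab2w(P,*x[:3]))
        for p in q: cv2.circle(im,(int(round(p[0])),int(round(p[1]))),0,col,-1)
    o=(240,100) if c=="scene" else (250,90)
    out.append(cv2.resize(im[o[1]:o[1]+150,o[0]:o[0]+100],(400,600),interpolation=cv2.INTER_NEAREST))
cv2.imwrite(sys.argv[1],cv2.hconcat(out)[:,:,::-1])
E
python3 ang.py pics/a1.png
```

```text
8.9833 [0.54539888 0.02408466 0.2929012 ] [ 0.60580819 -0.05420611 -0.79376202] [-4.26424866  3.2670652   4.95526069] r,ang 0.19161585277309215 55.53540425714582 y 0.0001353251497349167
```

View pics/a1.png

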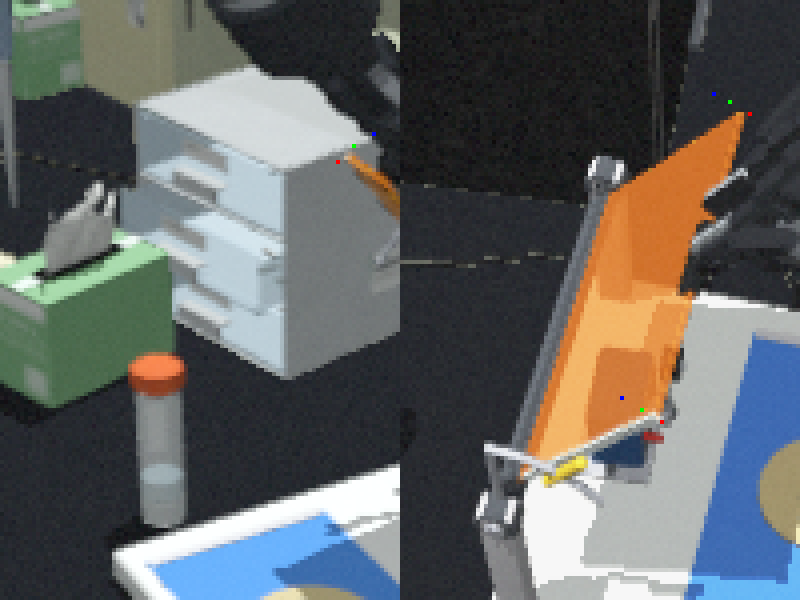

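Screen corners lie at about 51–52° by the marks drawn (red 50, green 55, blue 60); raise about 3° more, then let go.

Call:
{"method": "carry_out", "body": {
  "rows": [
    [-6,0,0.3,0,255],
    [-5.5,0,0.4,0,255],
    [0,0,0,0,255],
    [0,0,0,0,255],
    [0,0,0,0,255]
  ]
}}

```text
clock: 9.5
tcp_pos: [0.5544, 0.0225, 0.2988]
ee_rot: [0.083, 0.943, -0.0, 0.321]
force: [-4.7, 3.6, 3.8]
grip_width: 0.0238
grasp_force: 30.7
```

Call:
{"method": "carry_out", "body": {
  "rows": [
    [0,0,0,0,120],
    [0,0,0,0,80],
    [0,0,0,0,60],
    [0,0,0,0,60],
    [0,0,0,0,60]
  ]
}}

```text
clock: 9.92
tcp_pos: [0.5543, 0.0217, 0.2975]
ee_rot: [0.083, 0.943, -0.001, 0.321]
force: [0.4, -0.2, -0.4]
grip_width: 0.0651
grasp_force: 0.0
```

Call:
{"method": "carry_out", "body": {
  "rows": [
    [0,0,-35,0,60],
    [0,0,-40,0,60],
    [0,0,-40,0,60],
    [0,0,0,0,60],
    [0,0,0,0,60]
  ]
}}

```text
clock: 10.33
tcp_pos: [0.4853, 0.0281, 0.3934]
ee_rot: [0.083, 0.942, -0.001, 0.325]
force: [0.2, -0.5, -0.2]
grip_width: 0.0653
grasp_force: 0.0
```

```bash
python3 ang.py pics/a2.png
```

```text
10.3333 [0.48525533 0.02809496 0.39339161] [ 0.61146206 -0.05585207 -0.78930013] [ 0.18120528 -0.47094116 -0.18056461] r,ang 0.30845299055434583 56.897097343420675 y -0.006460596694107379
```

View pics/a2.png

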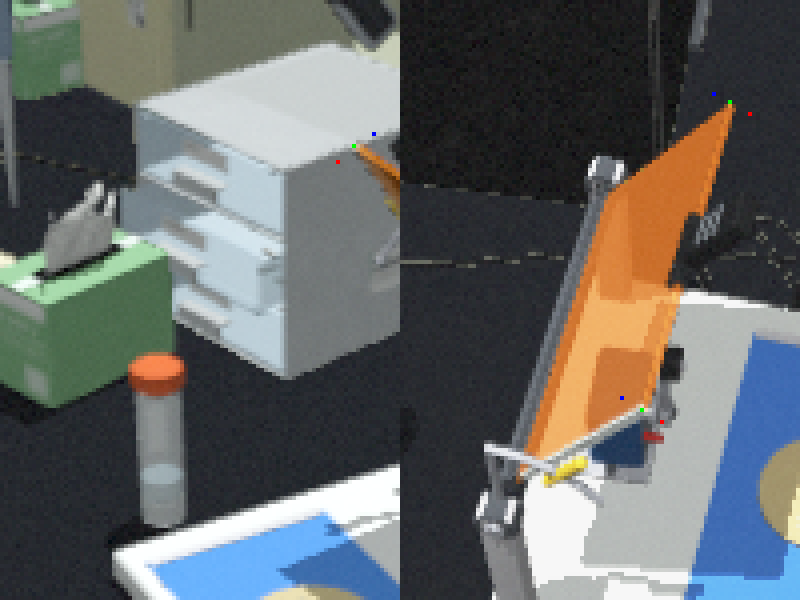

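Plate corners sit on the green 55° marks in both views; released, it holds. Now locate the roller by triangulation.

```bash
cat > rol.py <<'E'
from h import *
s=sense();x=np.load("fit.npy");M=R.from_quat(s['ee_rot']).as_matrix();Z=R.from_euler("z",x[2]).as_matrix()
T=np.eye(4);T[:3,:3]=R.from_quat([.083,.945,-.001,.316]).as_matrix();T[:3,3]=[.4544,.0375,.2584];T=T@camera_params("wrist")["tool_from_camera"]
obs=[("scene",(361.5,215),None),("side",(318.75,180.5),None),("wrist",(294,190),T)]
f=lambda P:np.concatenate([proj(c,P,t)[0]-q for c,q,t in obs])
r=least_squares(f,[.57,0,.118]);P=r.x;print("roller",P,r.fun.round(1),"table",(P-[x[0],x[1],0])@Z)
obs=[("wrist",(296,153),T)]
r2=least_squares(lambda p:f([*p,.056]),P[:2]);v=np.array([*r2.x,.056]);print("pivot",v,"table",(v-[x[0],x[1],0])@Z)
print("tcp",s["tcp_pos"],s["clock"])
E
python3 rol.py; python3 - <<'E'
from h import *
for c in("scene","side"):
    im=camera(c)
    for t in("roller","roller_arm","dish"):
        print(c,t,[(round(d["score"],2),np.round(d["rect"]).tolist(),np.argwhere(d["pixels"]).mean(0).round(1)[::-1].tolist()) for d in cut_out(c,t)[:2]])
E
```

```text
roller [5.68097081e-01 2.38053994e-05 1.19510863e-01] [-0.9  0.5 -0.7 -0.5 -0.   0.1] table [ 0.03964646 -0.01856197  0.11951086]
pivot [0.57383156 0.00152516 0.056     ] table [ 0.04502842 -0.01607745  0.056     ]
tcp [0.48448718 0.02816565 0.38829155] 10.4333
scene roller [(0.44, [358.0, 213.0, 7.0, 26.0], [361.6, 224.4])]
scene roller_arm [(0.53, [362.0, 212.0, 4.0, 30.0], [361.4, 223.8]), (0.17, [327.0, 133.0, 85.0, 78.0], [367.0, 171.7])]
scene dish [(0.74, [300.0, 247.0, 39.0, 22.0], [317.2, 257.3])]
side roller [(0.6, [313.0, 176.0, 10.0, 20.0], [317.2, 184.4])]
side roller_arm [(0.66, [314.0, 178.0, 9.0, 13.0], [316.9, 184.3])]
side dish [(0.68, [339.0, 198.0, 32.0, 29.0], [354.8, 213.0])]
```

Call:
{"method": "carry_out", "body": {
  "rows": [
    [30,-20,10,0,255],
    [30,-20,10,0,255],
    [30,-20,20,0,255],
    [8,0,30,0,255],
    [0,0,0,0,255]
  ]
}}

```text
clock: 11.25
tcp_pos: [0.4373, -0.0198, 0.2628]
ee_rot: [0.086, 0.945, 0.0, 0.315]
force: [-1.0, 0.5, -1.0]
grip_width: 0.0041
grasp_force: 0.0
```

```bash
cat > g2.py <<'E'
from h import *
s=sense();M=R.from_quat(s['ee_rot']).as_matrix()
Pr=np.array([.5681,0,.1195]); g=Pr+M@[.003,-.038,.018]
print(s["clock"],s["tcp_pos"].round(4),M[:,2].round(3),s["joint_positions"].round(3),s["force"].round(1),s["grip_width"],"to go",(M.T@(g-s["tcp_pos"])*1e3).round(1))
E
python3 g2.py
```

```text
11.25 [ 0.4373 -0.0198  0.2628] [ 0.596 -0.054 -0.802] [-0.364 -0.591  2.264  0.216  0.858 -1.844] [-1.   0.5 -1. ] 0.004071479022003234 to go [-11.4  -5.1 209.7]
```

Call:
{"method": "carry_out", "body": {
  "rows": [
    [-4,-2,35,0,255],
    [-4,-2,35,0,255],
    [-3,-1,35,0,255],
    [0,0,15,0,255],
    [0,0,0,0,255]
  ]
}}

```text
clock: 11.67
tcp_pos: [0.5222, -0.0319, 0.1795]
ee_rot: [0.083, 0.944, 0.0, 0.318]
force: [-0.9, -0.5, -0.7]
grip_width: 0.0003
grasp_force: 0.0
```

```bash
python3 g2.py; python3 - <<'E'
from h import *
T=wristT(); im=camera("wrist").copy()
p=proj("wrist",[.5681,0,.1195],T)[0]; print(p)
cv2.circle(im,(int(p[0]),int(p[1])),3,(0,255,0),1); cv2.imwrite("pics/w5.png",im[:,:,::-1])
for t in("roller","roller_arm"): print(t,[(round(d["score"],2),np.round(d["rect"]).tolist(),np.argwhere(d["pixels"]).mean(0).round(1)[::-1].tolist()) for d in cut_out("wrist",t)[:2]])
E
```

```text
11.6667 [ 0.5222 -0.0319  0.1795] [ 0.601 -0.052 -0.798] [-0.308 -0.202  2.211  0.273  0.514 -1.9  ] [-0.9 -0.5 -0.7] 0.00032833921467961884 to go [ 8.  -2.6 91.8]
[366.21550848 202.54786305]
roller [(0.61, [347.0, 140.0, 34.0, 79.0], [362.4, 184.2])]
roller_arm [(0.73, [346.0, 140.0, 36.0, 80.0], [362.5, 183.7])]
```

View pics/w5.png

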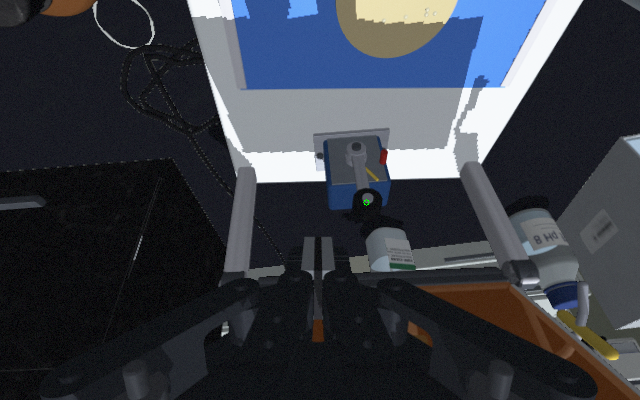

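Roller at (366,203) as projected; closed fingers at columns 303–333, left clear. Move in.

Call:
{"method": "carry_out", "body": {
  "rows": [
    [4,-3,31,0,255],
    [4,0,31,0,255],
    [0,0,30,0,255],
    [0,0,0,0,255],
    [0,0,0,0,255]
  ]
}}

```text
clock: 12.23
tcp_pos: [0.5705, -0.0391, 0.1036]
ee_rot: [0.083, 0.944, -0.0, 0.32]
force: [-0.0, 0.3, 1.1]
grip_width: -0.0001
grasp_force: 0.0
```

```bash
python3 g2.py; cat > wr.py <<'E'
from h import *
camera("wrist")
T=wristT(); Z=R.from_euler("z",np.load("fit.npy")[2]).as_matrix()
d=[(round(d["score"],2),np.round(d["rect"]).tolist(),np.argwhere(d["pixels"]).mean(0).round(1)[::-1].tolist()) for d in cut_out("wrist","roller")[:2]];print(d)
for a in(0,.2,.4,.524,.65,.75,.85,.925):
    P=np.array([.5681,0,.0575])+Z@np.array([0,.062*np.sin(a),.062*np.cos(a)]); print(a,proj("wrist",P,T)[0].round(0))
E
python3 wr.py
```

```text
12.2333 [ 0.5705 -0.0391  0.1036] [ 0.604 -0.054 -0.795] [-0.287  0.076  2.158  0.428  0.291 -2.055] [-0.   0.3  1.1] -9.466051690237361e-05 to go [1.4 1.  1.8]
[(0.67, [368.0, 159.0, 64.0, 128.0], [394.5, 231.9])]
0 [403. 266.]
0.2 [428. 263.]
0.4 [450. 255.]
0.524 [462. 248.]
0.65 [472. 239.]
0.75 [478. 232.]
0.85 [483. 224.]
0.925 [486. 218.]
```

Call:
{"method": "carry_out", "body": {
  "rows": [
    [0.5,8,0,0,255],
    [0.5,8,0,0,255],
    [0.5,7,0,0,255],
    [0.5,7,0,0,255],
    [0,0,0,0,255]
  ]
}}

```text
clock: 12.75
tcp_pos: [0.5753, -0.0093, 0.1088]
ee_rot: [0.082, 0.942, -0.001, 0.324]
force: [-0.0, -2.0, 1.4]
grip_width: -0.0002
grasp_force: 0.9
```

```bash
python3 g2.py;python3 wr.py
```

```text
12.75 [ 0.5753 -0.0093  0.1088] [ 0.611 -0.056 -0.789] [-0.206  0.072  2.152  0.267  0.269 -1.837] [-0.  -2.   1.4] -0.00021264746030667716 to go [  3.5 -29.4   4.7]
[(0.95, [319.0, 157.0, 75.0, 127.0], [355.0, 228.2])]
0 [338. 264.]
0.2 [364. 261.]
0.4 [387. 253.]
0.524 [400. 246.]
0.65 [411. 238.]
0.75 [418. 231.]
0.85 [424. 223.]
0.925 [428. 217.]
```

Call:
{"method": "carry_out", "body": {
  "rows": [
    [1.5,7,2,0,255],
    [1.5,7,2,0,255],
    [0.5,6,0,0,255],
    [0,0,0,0,255]
  ]
}}

```text
clock: 13.18
tcp_pos: [0.577, 0.0102, 0.1014]
ee_rot: [0.083, 0.943, -0.001, 0.322]
force: [0.2, -3.7, 0.4]
grip_width: -0.0001
grasp_force: 2.0
```

```bash
python3 g2.py;python3 wr.py; python3 - <<'E'
from h import *
camera("side");print([(round(d["score"],2),np.round(d["rect"]).tolist(),np.argwhere(d["pixels"]).mean(0).round(1)[::-1].tolist()) for d in cut_out("side","roller")[:2]])
Z=R.from_euler("z",np.load("fit.npy")[2]).as_matrix()
for a in(0,.4,.524,.65,.75,.85,.925):
    P=np.array([.5681,0,.0575])+Z@np.array([0,.062*np.sin(a),.062*np.cos(a)]); print(a,proj("side",P)[0].round(1))
E
```

```text
13.1833 [0.577  0.0102 0.1014] [ 0.607 -0.056 -0.793] [-0.153  0.095  2.145  0.153  0.25  -1.685] [ 0.2 -3.7  0.4] -0.0001489125455738 to go [ -2.6 -48.5  -1.2]
[(0.58, [285.0, 169.0, 108.0, 112.0], [342.2, 230.5])]
0 [296. 282.]
0.2 [323. 278.]
0.4 [348. 270.]
0.524 [361. 262.]
0.65 [373. 254.]
0.75 [382. 246.]
0.85 [389. 238.]
0.925 [393. 231.]
[(0.63, [312.0, 189.0, 8.0, 11.0], [315.4, 194.2])]
0 [318. 180.]
0.4 [315.8 189. ]
0.524 [315.2 192. ]
0.65 [314.6 195.1]
0.75 [314.2 197.5]
0.85 [313.8 199.8]
0.925 [313.6 201.5]
```

All estimates put the arm at 0.55–0.65 rad; go 3.5 mm further and hold.

Call:
{"method": "carry_out", "body": {
  "rows": [
    [0,3.5,0,0,255],
    [0,0,0,0,255],
    [0,0,0,0,255],
    [0,0,0,0,255],
    [0,0,0,0,255]
  ]
}}

```text
clock: 13.8
tcp_pos: [0.5772, 0.0136, 0.1003]
ee_rot: [0.083, 0.943, -0.001, 0.321]
force: [-0.8, -3.7, 0.6]
grip_width: -0.0001
grasp_force: 2.1
```

```bash
python3 g2.py;python3 wr.py|head -1; python3 - <<'E'
from h import *
camera("side");print([(round(d["score"],2),np.round(d["rect"]).tolist(),np.argwhere(d["pixels"]).mean(0).round(1)[::-1].tolist()) for d in cut_out("side","roller")[:2]])
im=camera("side").copy();im2=camera("wrist")
a=cv2.resize(im[150:225,280:360],(400,375),interpolation=cv2.INTER_NEAREST);b=cv2.resize(im2[130:330,240:453],(400,375))
cv2.imwrite("pics/t.png",cv2.hconcat([a,b])[:,:,::-1])
E
```

```text
13.8 [0.5772 0.0136 0.1003] [ 0.605 -0.055 -0.794] [-0.144  0.098  2.143  0.132  0.249 -1.656] [-0.8 -3.7  0.6] -9.325528940910322e-05 to go [ -3.6 -51.9  -2. ]
[(0.59, [279.0, 170.0, 113.0, 109.0], [339.0, 229.6])]
[]
```

View pics/t.png

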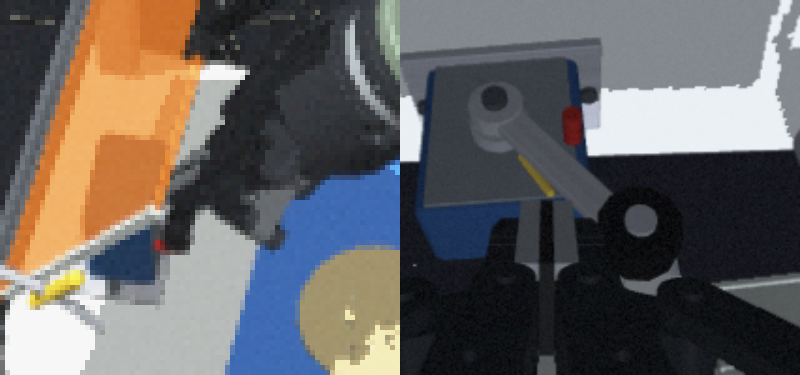

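The picture shows the arm clearly past the yellow line (arm toward (640,220)), and short of the red pin at (572,125). Hold on, then back off to the right and out.

Call:
{"method": "carry_out", "body": {
  "rows": [
    [0,0,0,0,255],
    [0,0,0,0,255],
    [0,0,0,0,255],
    [0,0,0,0,255],
    [0,0,0,0,255]
  ]
}}

```text
clock: 14.52
tcp_pos: [0.5772, 0.0139, 0.1003]
ee_rot: [0.083, 0.943, -0.001, 0.321]
force: [0.5, -4.2, -1.0]
grip_width: 0.0003
grasp_force: 2.2
```

Call:
{"method": "carry_out", "body": {
  "rows": [
    [0,-12,0,0,255],
    [0,-12,0,0,255],
    [0,-12,0,0,255],
    [0,-12,0,0,255],
    [0,-8,0,0,255]
  ]
}}

```text
clock: 14.93
tcp_pos: [0.5682, -0.0412, 0.0973]
ee_rot: [0.083, 0.944, -0.0, 0.321]
force: [-0.1, -0.2, 0.3]
grip_width: 0.0004
grasp_force: 0.0
```

Call:
{"method": "carry_out", "body": {
  "rows": [
    [0,0,-25,0,255],
    [0,0,-30,0,255],
    [0,0,-30,0,255],
    [0,0,-30,0,255],
    [0,0,0,0,255]
  ]
}}

```text
clock: 15.35
tcp_pos: [0.4996, -0.0346, 0.1946]
ee_rot: [0.082, 0.942, -0.002, 0.326]
force: [0.4, 0.2, 0.2]
grip_width: 0.0
grasp_force: 0.0
```

```bash
python3 g2.py; python3 wr.py|head -2; python3 - <<'E'
from h import *
x=np.load("fit.npy")
for c in("scene","side"):
    im=camera(c)
    for t in("roller","screen","dish","tube","amber"): print(c,t,[(round(d["score"],2),np.round(d["rect"]).tolist(),np.argwhere(d["pixels"]).mean(0).round(1)[::-1].tolist()) for d in cut_out(c,t)[:1]])
q=proj("side",tab2w([scr(.15,y,0,.96) for y in(-.105,.105)],*x[:3]));print(q)
a=cv2.imread("pics/a2.png")
out=[]
# orange corner check in side picture
im=camera("side").astype(int); m=(im[...,0]>180)&(im[...,1]>70)&(im[...,1]<150)&(im[...,2]<80); m[:100]|=False
p=np.argwhere(m[90:240,250:360])+[90,250]; print("top corner",p[p[:,0].argmin()][::-1],p[p[:,1].argmax()][::-1])
b=cv2.imread("pics/a2.png")[:,:,::-1][::4,400::4].astype(int); m=(b[...,0]>180)&(b[...,1]>70)&(b[...,1]<150)&(b[...,2]<80);p=np.argwhere(m)+[90,250];print("before",p[p[:,0].argmin()][::-1],p[p[:,1].argmax()][::-1])
E
```

```text
15.35 [ 0.4996 -0.0346  0.1946] [ 0.613 -0.056 -0.788] [-0.34  -0.3    2.253  0.289  0.559 -1.933] [0.4 0.2 0.2] 2.2560569389861677e-05 to go [  1.4   3.1 117.3]
[(0.94, [352.0, 143.0, 30.0, 70.0], [364.4, 184.4]), (0.61, [202.0, 0.0, 438.0, 400.0], [396.6, 138.4])]
0 [368. 204.]
scene roller [(0.63, [358.0, 213.0, 9.0, 24.0], [361.4, 223.8])]
scene screen [(0.63, [327.0, 131.0, 83.0, 82.0], [368.3, 172.5])]
scene dish [(0.71, [325.0, 131.0, 87.0, 84.0], [368.0, 172.2])]
scene tube [(0.73, [271.0, 188.0, 15.0, 45.0], [279.2, 209.1])]
scene amber []
side roller [(0.65, [317.0, 176.0, 6.0, 20.0], [317.2, 183.9])]
side screen [(0.86, [274.0, 116.0, 68.0, 98.0], [306.0, 164.4])]
side dish [(0.84, [340.0, 200.0, 30.0, 28.0], [354.9, 213.2])]
side tube []
side amber [(0.6, [372.0, 149.0, 18.0, 19.0], [382.0, 158.3])]
[[332.18913484 115.44271225]
 [310.25010061 191.86514084]]
top corner [332 116] [332 116]
before [332 116] [332 116]
```

Roller is back upright, the screen corner has not moved, and the dish and tube are where they were. The bottle is only partly hidden. Handing in.

```bash
python3 -c "
from rig import *
print(close_job())"
```

```text
the job is handed in; nothing more can be done
None
```

The screen stands by itself at about 55°. The roller arm was held past the 30° line for over a second at roughly 0.65–0.7 rad, short of its end stop, and it is back upright. The dish and tube did not move; I did not confirm the amber bottle's position at the end, as it was partly hidden. The job is handed in, and no verdict was returned.

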